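# Move the sprung guard door from its stand to the mask aligner's loading chamber

### The arm

A 6-joint arm with a two-finger parallel gripper is mounted at the origin on the work surface. World frame = base frame: x ahead of the robot, y to its left, z up, the work surface at z = 0. Lengths are in m, angles in degrees, forces in N, time in s.
With the tool pointing down it reaches from about 0.375 to 0.9 m from the base axis. Payload 3.1 kg.
Tool frame: the origin (TCP) lies at the very end of the fingers, on their centre line; the grasp point (between the pads) lies 19 mm behind it; z points along the fingers, y is the direction in which the jaws open and shut (so a half turn about z gives the same grasp; the last joint's range is limited). The gripper opens to 87 mm and grips with 3 to 60 N. Pads are 19 mm wide; open, the fingers measure 117 mm over their backs; the gripper's body (75 mm by 190 mm) begins 51 mm behind the grasp point.
Start: joints at [55.663, 30.224, 82.088, -0, 67.689, -10.227], TCP at [0.255, 0.57, 0.223] pointing down, gripper open.
Joint ranges: [-176.69, 176.69], [-43.24, 126.21], [12.49, 139.97], [-82, 262], [0, 151.66], [-163.58, 163.58]. Speed limits (degrees/s): [159.86, 159.86, 180, 180, 180, 180].

### API

Orientations are given as a 3x3 rotation matrix whose columns are the frame's x, y, z axes.
In Python, from rig import bot gives the robot as it stands. The module is installed in compiled form; this text tells all that it offers.
- The arm moves only by the tool play_rows, never from a script. Its argument "targets" is a list of rows, each a list of 7 numbers: the closure, from 0 (fully open) to 1 (shut), then the shift along the world's x, y, z in m, then the turn, a rotation vector about the world's x, y, z in rad. A call has 1 to 12 rows; each row shifts and turns the commanded pose from where the row before left it; what a row does not reach is not made up. A row lasts 1/8 s, in which the tool goes at most 62.5 mm and 10.7 degrees, less where a joint would pass 70% of its speed; a pose out of reach is approached as far as the arm can. A call with a gripper value outside its range is refused whole. The fingers move at their own pace and stop on an object; the grip force is fixed at half the most. Time passes only in rows, so rows that do not move let the fingers close. It gives the time, the measured TCP pose, the force and the opening at its end, in the units of the state.
- bot.read_state(): the state, without advancing time (a new reading comes with each control period).
- bot.capture(name): name is "side" or "top" or "wrist"; returns the picture (480x640x3 uint8, blue, green, red); there is no depth.
- bot.get_calibration(name): a dict with "fx", "fy", "cx", "cy" (pixels), "R" (3x3) and "t" (3): a world point X has camera coordinates R X + t. Camera axes: x right, y down, z forward; pixel columns grow to the right and rows downward; lengths in m; the calibration is good to about 2 mm. A picture is of the moment at which its call begins: read the wrist's pose just before it. get_calibration takes no time and is no camera call; for the wrist camera it gives the pose at the moment of the call.
- bot.hand_in(): hands the job in, once; it reports no verdict.
The state is a dict: "time_s": time; "joint_positions": joint angles; "qvel": joint speeds; "tau": joint torques, N m; "position": TCP position; "tcp_rot": TCP orientation; "force": force on the tool from outside, world axes, zero at the start; "moment": the same for the moment, N m; "opening": opening from 0.0 (shut) to 1.0 (fully open).
Only numpy, scipy, OpenCV 4.12 (cv2) and the standard library are available. Lean on these libraries where they do the work, as an engineer would, in place of code of your own. Each camera call takes 0.05 s, during which the arm holds its last target. There are 200 camera calls.

### The job

Put the guard door, the tall one with the round window, back on the open doorway of the white loading chamber. It hangs in one of the two dark steel stands: pinch its two flat upright finger tabs together to pull in the sprung hinge pins, lift the door off, drop it upright into the channels of the doorway until it stands fully home on the sill, and let go so that the pins spring out under the lips.

Things in the scene. Friction and masses are not known exactly. Their poses are not given: they have to be found in the camera images.
- guard_grip (a point): Midway between the two finger tabs of the guard door, 29 mm above its top bar, 119 mm above its lower edge. z up, y along the door's width (pinch direction), x normal to it. White leaf 150 wide (y), 90 high, 16 mm thick at its bars, round amber window, same both sides, 0.2 to 0.5 kg. The panel in the other stand is a bystander: short, louvred, no window, two round posts for tabs.
- doorway (a point): Middle of the sill in the white chamber's open doorway, where the door's lower edge stands. z up, y along its width, x normal. Channels leave 26 mm in x, and 166 mm in y between lips whose undersides are 98 mm up; their flared mouths end 123 mm up. Seated pins lie 13 mm below the lips. Chamber 210 wide, 102 mm high, on the +x side. The two dark stands have the same channels, no chamber.
- guard_pin_left (a joint): Sprung pin and tab on the door's +y side, m: 0 = sprung out, 0.016 = drawn in to the middle; spring 2.4 to 5.6 N. Tab: steel plate 24 (x) by 8 (y) mm, from the top bar to 18 mm above guard_grip; the tabs' outer faces are 68 mm apart free, 36 mm pinched. Pin: 10 mm round, 39 mm below guard_grip, 17 mm out of the bar's end when free, 1 mm when drawn in.
- guard_pin_right (a joint): The same for the pin and tab on the door's -y side.
Mind the look-alikes: they are no part of the job. Leave any blue or purple look-alike of the part that bears guard_grip alone.

How it is judged:
By the outcome, as a careful person would: the job done as asked, in the order asked, and still so for the second after the job is handed in, with the robot touching nothing.
It also fails if it takes over 46 s, if anything falls off the work surface, if the arm or the gripper's body presses on something with over 40 N, if the wrist force passes 120 N, or if a joint passes its speed limit or range.

## Working session

There is one attempt and no reset: what is moved stays moved. The work goes in short steps, Python scripts to look and compute and a tool call to move; the robot and the scene stay as the last step left them, time stands still between calls to the robot, and variables do not carry over. Pictures are saved under pics/ and viewed, about 8 in all and at most 12, crops included, and the job is handed in when it is done.

Besides the shell and the picture viewer there is one more tool, called after "Request:" as name(argument=value, ...) on one line, values as JSON. play_rows: Moves the arm, as the interface text tells. Its arguments: {"type":"object","properties":{"targets":{"type":"array","items":{"type":"array","items":{"type":"number"}}}},"required":["targets"]}

```bash
mkdir -p pics
cat > h.py <<'E'
import numpy as np, cv2, json
from rig import bot
def snap(n,f):
    c=bot.get_calibration(n); im=bot.capture(n); cv2.imwrite(f'pics/{f}.png',im)
    json.dump({k:np.array(v).tolist() for k,v in c.items()},open(f'pics/{f}.json','w')); return im,c
def cal(f): return {k:np.array(v) for k,v in json.load(open(f'pics/{f}.json')).items()}
def proj(c,X):
    p=np.array(c['R'])@np.array(X,float)+np.array(c['t']).ravel(); return np.array([c['fx']*p[0]/p[2]+c['cx'],c['fy']*p[1]/p[2]+c['cy']])
def atz(c,u,v,z):
    R=np.array(c['R']);t=np.array(c['t']).ravel();o=-R.T@t
    d=R.T@np.array([(u-c['cx'])/c['fx'],(v-c['cy'])/c['fy'],1]);return o+d*(z-o[2])/d[2]
E
python3 - <<'E'
from h import *
a,_=snap('side','s0');b,_=snap('top','t0');w,c=snap('wrist','w0')
cv2.imwrite('pics/st.png',np.vstack([np.hstack([cv2.resize(a,(400,300)),cv2.resize(w,(400,300))])]))
for n in('s0','t0','w0'):
    c=cal(n);print(n,c['fx'],(-c['R'].T@c['t']).round(3),c['R'][2].round(2))
print(bot.read_state())
E
```

```text
s0 528.1436364556511 [-0.115 -0.914  1.024] [ 0.46  0.59 -0.67]
t0 505.5988525748268 [ 0.419 -0.109  1.387] [ 0.08 -0.01 -1.  ]
w0 422.84334827438795 [0.195 0.596 0.385] [ 0.22 -0.1  -0.97]
{'time_s': 0.15, 'joint_positions': array([ 5.56619195e+01,  3.02673137e+01,  8.21377113e+01, -1.53173599e-03,
        6.76890969e+01, -1.02279704e+01]), 'qvel': array([ 0.02617309, -0.14738729, -0.32444045,  0.04739232, -0.03301259,
        0.06903286]), 'tau': array([ 1.04677212e-03, -4.40427518e+01, -1.76842690e+01,  6.33799285e-02,
        5.52361412e-02, -8.74128409e-05]), 'position': array([0.25498232, 0.57002592, 0.22180024]), 'tcp_rot': array([[-9.12766144e-01,  4.08481511e-01, -9.06204553e-04],
       [ 4.08482429e-01,  9.12765155e-01, -1.37039751e-03],
       [ 2.67369894e-04, -1.62102108e-03, -9.99998650e-01]]), 'force': array([-0.51560144, -0.16335879, -0.16815415]), 'moment': array([ 0.02884758, -0.00691005,  0.0559217 ]), 'opening': 1.001191140819747}
```

View pics/t0.png

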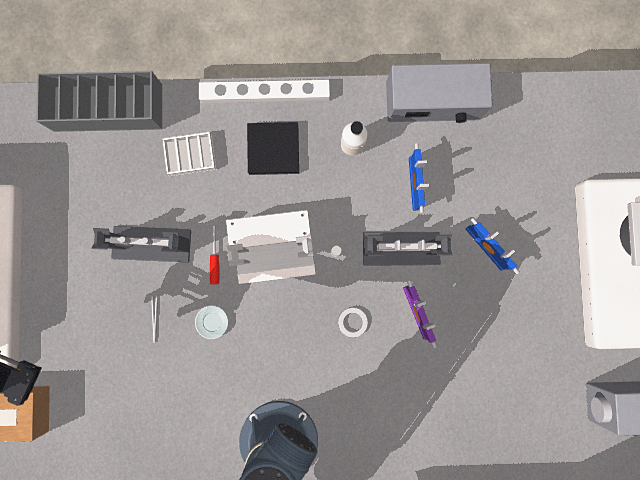

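View pics/s0.png

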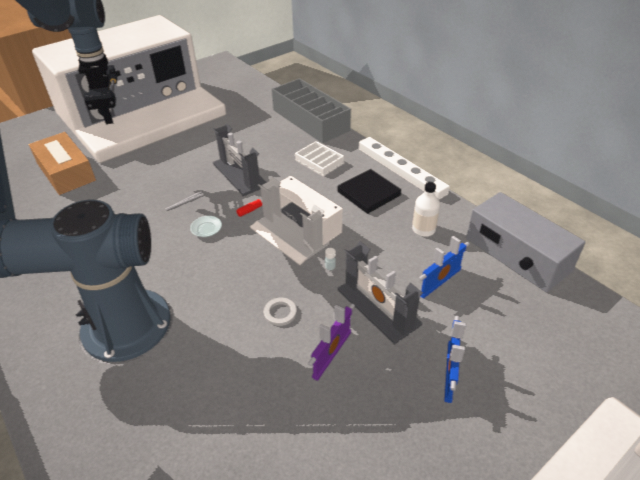

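The top view has five candidates: the right stand at (405,247), the left stand at (145,242), blue panels at (417,180) and (492,248), and a purple one at (418,315). In the side view the panel in the right stand, at (380,293), is white with an amber window and flat tabs, so I choose it. I'll check it in a close crop.

Run:
```python
import cv2,numpy as np
t=cv2.imread('pics/t0.png');s=cv2.imread('pics/s0.png')
A=cv2.resize(t[222:272,355:460],None,fx=7.6,fy=6,interpolation=3)[:300,:798]
A=cv2.resize(t[225:270,355:460],None,fx=7,fy=7,interpolation=2)[:, :735]
B=cv2.resize(s[235:345,330:435],None,fx=4,fy=4,interpolation=2)
cv2.imwrite('pics/c1.png',cv2.resize(t[220:290,225:460],None,fx=3.4,fy=3.4,interpolation=2))
a=cv2.imread('pics/c1.png')
C=cv2.resize(s[160:345,240:435],None,fx=1.8,fy=1.8,interpolation=2)
D=cv2.resize(s[235:345,330:435],None,fx=3.1,fy=3.1,interpolation=2)
bot=np.zeros((345,a.shape[1],3),np.uint8);bot[:C.shape[0],:C.shape[1]]=C;bot[:D.shape[0],400:400+D.shape[1]]=D
o=np.vstack([a,bot]);print(o.shape,a.shape);cv2.imwrite('pics/c1.png',o)
```

```text
(583, 799, 3) (238, 799, 3)
```

View pics/c1.png

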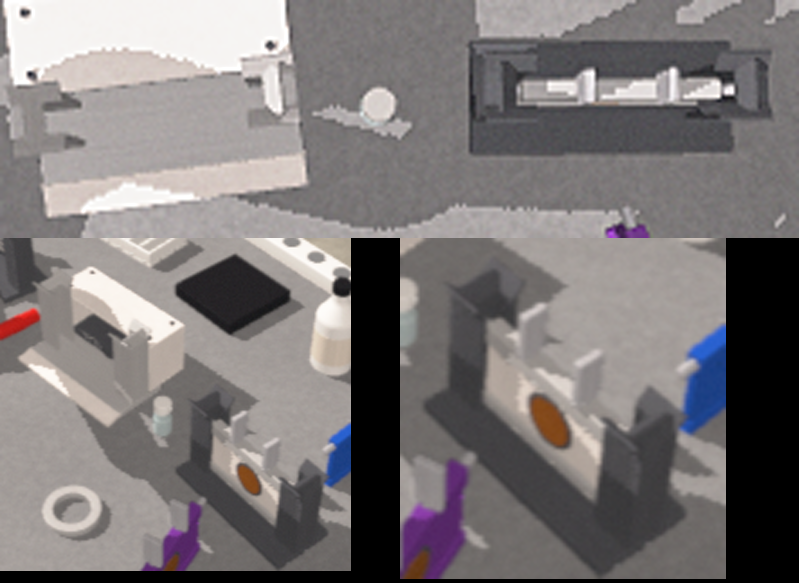

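Confirmed: this is the white leaf with the amber window and flat tabs. In the top view its tabs are at about (398,245) and (422.5,245).

Run:
```python
from h import *
c=cal('t0')
f=lambda x,y:(225+x/3.4,220+y/3.4)
for n,p,z in[('tabL',(588,85),.145),('tabR',(672,85),.145),('base tl',(470,40),.012),('base bl',(470,153),.012),('base br',(733,153),.012),
 ('sill l',(45,215),.01),('sill r',(305,183),.01),('cham tr',(270,45),.11),('cham bl',(32,75),.11),('vialtop',(378,104),.05)]:
    print(n,np.round(f(*p),1),atz(c,*f(*p),z).round(4))
```

```text
tabL [397.9 245. ] [ 0.506  -0.3142  0.145 ]
tabR [422.6 245. ] [ 0.5045 -0.3752  0.145 ]
base tl [363.2 231.8] [ 0.5537 -0.2424  0.012 ]
base bl [363.2 265. ] [ 0.4629 -0.2396  0.012 ]
base br [440.6 265. ] [ 0.4579 -0.4504  0.012 ]
sill l [238.2 283.2] [0.4216 0.1007 0.01  ]
sill r [314.7 273.8] [ 0.4421 -0.1071  0.01  ]
cham tr [304.4 233.2] [ 0.5438 -0.0835  0.11  ]
cham bl [234.4 242.1] [0.5255 0.0939 0.11  ]
vialtop [336.2 250.6] [ 0.5016 -0.1654  0.05  ]
```

Request:
play_rows(targets=[[0,0.017,-0.0475,0.01,0,0,0.043],[0,0.017,-0.0475,0.01,0,0,0.043],[0,0.017,-0.0475,0.01,0,0,0.043],[0,0.017,-0.0475,0.01,0,0,0.043],[0,0.017,-0.0475,0.01,0,0,0.043],[0,0.017,-0.0475,0.01,0,0,0.043],[0,0.017,-0.0475,0.01,0,0,0.043],[0,0.017,-0.0475,0.01,0,0,0.043],[0,0.017,-0.0475,0.01,0,0,0.043],[0,0.017,-0.0475,0.01,0,0,0.043],[0,0.017,-0.0475,0.01,0,0,0.043],[0,0.017,-0.0475,0.01,0,0,0.043]])

```text
time_s: 1.65
position: [0.4594, -0.0011, 0.3428]
tcp_rot: [[-0.995, -0.096, -0.0], [-0.096, 0.995, 0.0], [-0.0, 0.0, -1.0]]
force: [1.1, 0.5, -0.3]
opening: 0.999
```

Run:
```python
from h import *
snap('wrist','w1');c=cal('w1');print((-c['R'].T@c['t']).round(3),bot.read_state()['position'],bot.read_state()['tcp_rot'].round(3))
```

```text
[ 0.394 -0.009  0.506] [ 0.46324938 -0.00712312  0.34422192] [[-0.996 -0.094  0.006]
 [-0.094  0.996 -0.007]
 [-0.005 -0.007 -1.   ]]
```

View pics/w1.png

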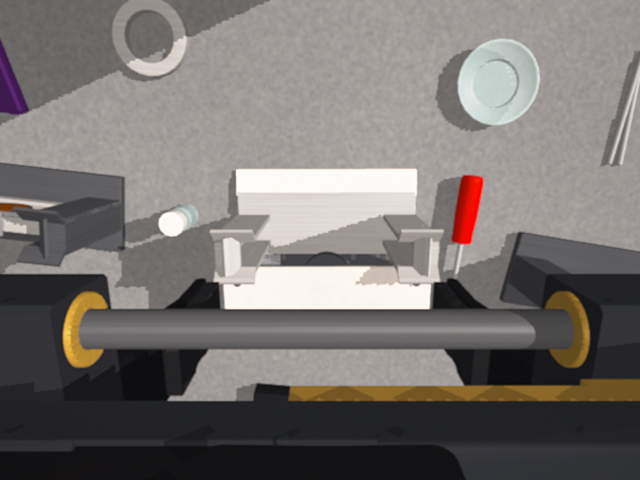

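The view from above the doorway shows both channels, at about (240,248) and (415,248), with the sill in front. I'll enlarge that part.

Run:
```python
from h import *
im=cv2.imread('pics/w1.png');cv2.imwrite('pics/c2.png',cv2.resize(im[160:310,200:450],None,fx=3.2,fy=3.2,interpolation=2))
c=cal('w1')
for p,z in[((236,170),0),((417,170),0),((236,193),.0),((417,193),.0),((236,193),.02),((417,193),.02)]:print(p,z,atz(c,*p,z).round(4))
```

```text
(236, 170) 0 [ 0.4421 -0.1111  0.    ]
(417, 170) 0 [0.4216 0.1021 0.    ]
(236, 193) 0.0 [ 0.4694 -0.1099  0.    ]
(417, 193) 0.0 [0.4486 0.1062 0.    ]
(236, 193) 0.02 [ 0.4664 -0.1059  0.02  ]
(417, 193) 0.02 [0.4464 0.1016 0.02  ]
```

View pics/c2.png

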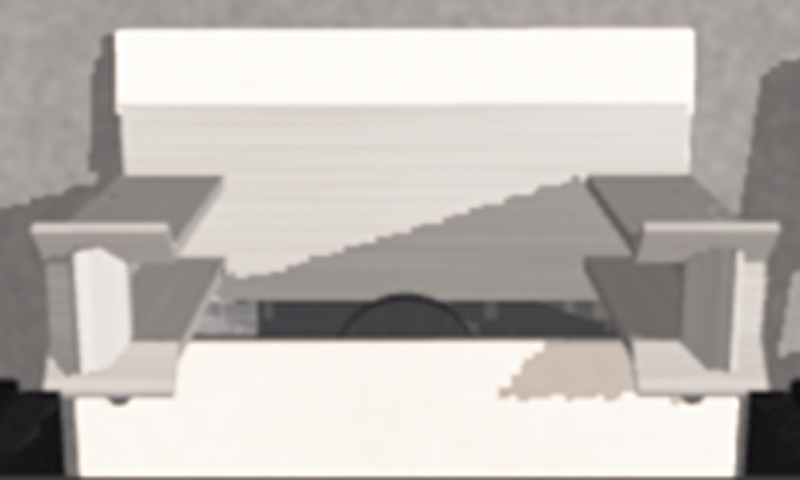

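Run:
```python
from h import *
c=cal('w1');f=lambda p:(200+p[0]/3.2,160+p[1]/3.2)
P=lambda p,z:atz(c,*f(p),z)
for z in(.09,.1,.11,.12,.13):print('cham',z,np.linalg.norm(P((75,440),z)-P((743,440),z)).round(4))
for z in(.12,.13,.14,.15):
  a=[P(p,z) for p in((32,226),(778,224),(45,396),(778,392))]
  m=sum(a)/4;d=a[1]-a[0];print('flare',z,m.round(4),'width',np.linalg.norm(d).round(4),'yaw',np.degrees(np.arctan2(-d[0],d[1])).round(2),'depth',np.linalg.norm((a[2]+a[3]-a[0]-a[1])/2).round(4))
for z in(.09,.1,.11,.12):
  a=[P(p,z) for p in((105,252),(705,252),(110,347),(700,346))];print('throat',z,(sum(a)/4).round(4),np.linalg.norm((a[2]+a[3]-a[0]-a[1])/2).round(4))
for z in(0,.01,.02):print('slab',z,np.linalg.norm(P((115,29),z)-P((695,29),z)).round(4))
t=cal('t0');g=lambda x,y:(225+x/3.4,220+y/3.4)
for z in(.1,.11,.12):
  print('top holes',z,(atz(t,*g(270,45),z)).round(4),(atz(t,*g(32,75),z)).round(4),'wrist',P((692,399),z).round(4),P((118,399),z).round(4))
```

```text
cham 0.09 0.2191
cham 0.1 0.2138
cham 0.11 0.2085
cham 0.12 0.2033
cham 0.13 0.198
flare 0.12 [0.5043 0.0034 0.12  ] width 0.218 yaw 5.67 depth 0.0522
flare 0.13 [0.5014 0.003  0.13  ] width 0.2124 yaw 5.67 depth 0.0509
flare 0.14 [0.4986 0.0027 0.14  ] width 0.2067 yaw 5.67 depth 0.0495
flare 0.15 [0.4957 0.0024 0.15  ] width 0.2011 yaw 5.67 depth 0.0482
throat 0.09 [0.5092 0.0029 0.09  ] 0.0313
throat 0.1 [0.5064 0.0026 0.1   ] 0.0306
throat 0.11 [0.5037 0.0024 0.11  ] 0.0298
throat 0.12 [0.5009 0.0021 0.12  ] 0.0291
slab 0 0.2144
slab 0.01 0.2102
slab 0.02 0.2059
top holes 0.1 [ 0.5448 -0.0833  0.1   ] [0.5264 0.0955 0.1   ] wrist [0.5303 0.0965 0.1   ] [ 0.5478 -0.0849  0.1   ]
top holes 0.11 [ 0.5438 -0.0835  0.11  ] [0.5255 0.0939 0.11  ] wrist [0.5269 0.0939 0.11  ] [ 0.544  -0.0831  0.11  ]
top holes 0.12 [ 0.5429 -0.0837  0.12  ] [0.5247 0.0923 0.12  ] wrist [0.5236 0.0913 0.12  ] [ 0.5402 -0.0812  0.12  ]
```

Request:
play_rows(targets=[[0,0.004,-0.042,-0.012,0,0,-0.0153],[0,0.004,-0.042,-0.012,0,0,-0.0153],[0,0.004,-0.042,-0.012,0,0,-0.0153],[0,0.004,-0.042,-0.012,0,0,-0.0153],[0,0.004,-0.042,-0.012,0,0,-0.0153],[0,0.004,-0.042,-0.012,0,0,-0.0153],[0,0.004,-0.042,-0.012,0,0,-0.0153],[0,0.004,-0.042,-0.012,0,0,-0.0153],[0,0,0,0,0,0,0],[0,0,0,0,0,0,0]])

```text
time_s: 2.95
position: [0.4909, -0.3347, 0.2461]
tcp_rot: [[-1.0, 0.027, -0.001], [0.027, 1.0, 0.002], [0.001, 0.002, -1.0]]
force: [0.4, 0.2, 0.5]
opening: 0.997
```

Run:
```python
from h import *
im,_=snap('wrist','w2');s=bot.read_state();print(s['position'],s['tcp_rot'].round(3))
cv2.imwrite('pics/c3.png',cv2.resize(im[150:390,120:520],None,fx=2,fy=2,interpolation=2))
```

```text
[ 0.49105318 -0.33427986  0.24648155] [[-1.     0.027 -0.001]
 [ 0.027  1.     0.001]
 [ 0.001  0.001 -1.   ]]
```

View pics/c3.png

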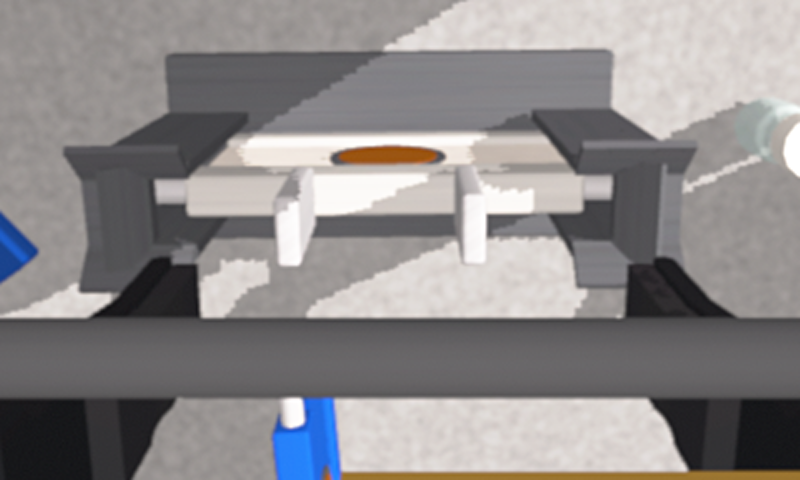

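Run:
```python
from h import *
c=cal('w2');f=lambda p:(120+p[0]/2,150+p[1]/2)
P=lambda p,z:atz(c,*f(p),z)
for z in(.13,.14,.15,.16):
  a=P((278,264),z);b=P((485,262),z);m=(a+b)/2;print('tab far top',z,m.round(4),np.linalg.norm(a-b).round(4),np.degrees(np.arctan2(-(b-a)[0],(b-a)[1])).round(2))
for z in(.09,.1,.11):
  a=P((187,215),z);b=P((583,212),z);print('bar far edge',z,((a+b)/2).round(4),np.linalg.norm(a-b).round(4),np.degrees(np.arctan2(-(b-a)[0],(b-a)[1])).round(2))
for z in(.12,.13,.14):
  a=[P(p,z) for p in((65,148),(695,143),(82,290),(685,285))];print('flare',z,(sum(a)/4).round(4),np.linalg.norm(a[0]-a[1]).round(4))
t=cal('t0')
```

```text
tab far top 0.13 [ 0.5228 -0.3473  0.13  ] 0.0722 -1.03
tab far top 0.14 [ 0.5193 -0.3469  0.14  ] 0.0697 -1.03
tab far top 0.15 [ 0.5158 -0.3464  0.15  ] 0.0671 -1.03
tab far top 0.16 [ 0.5124 -0.346   0.16  ] 0.0645 -1.03
bar far edge 0.09 [ 0.5162 -0.3471  0.09  ] 0.1556 -1.15
bar far edge 0.1 [ 0.5134 -0.3467  0.1   ] 0.1508 -1.15
bar far edge 0.11 [ 0.5105 -0.3463  0.11  ] 0.1459 -1.15
flare 0.12 [ 0.5094 -0.3471  0.12  ] 0.2199
flare 0.13 [ 0.5065 -0.3467  0.13  ] 0.2123
flare 0.14 [ 0.5036 -0.3462  0.14  ] 0.2047
```

Request:
play_rows(targets=[[0,0.007,-0.006,-0.02,0,0,0.007],[0,0.007,-0.006,-0.02,0,0,0],[0,0,0,-0.02,0,0,0],[0,0,0,-0.02,0,0,0],[0,0,0,-0.02,0,0,0],[0,0,0,-0.02,0,0,0],[0,0,0,-0.0125,0,0,0],[0,0,0,0,0,0,0]])

```text
time_s: 4.0
position: [0.5047, -0.3467, 0.1123]
tcp_rot: [[-1.0, 0.02, -0.002], [0.02, 1.0, 0.002], [0.002, 0.002, -1.0]]
force: [-0.3, 0.0, -0.1]
opening: 0.996
```

Request:
play_rows(targets=[[1,0,0,0,0,0,0],[1,0,0,0,0,0,0],[1,0,0,0,0,0,0],[1,0,0,0,0,0,0],[1,0,0,0,0,0,0],[1,0,0,0,0,0,0],[1,0,0,0,0,0,0]])

```text
time_s: 4.88
position: [0.5055, -0.3456, 0.1149]
tcp_rot: [[-1.0, 0.021, 0.0], [0.021, 1.0, 0.003], [-0.0, 0.003, -1.0]]
force: [0.1, 4.8, 8.4]
opening: 0.394
```

Run:
```python
from h import *
im,_=snap('wrist','w3');s=bot.read_state();print(s['position'],s['force'],s['moment'],s['opening'])
sd,_=snap('side','s3')
cv2.imwrite('pics/c4.png',np.hstack([cv2.resize(im,(440,330))[:,:],cv2.resize(sd[225:350,315:450],(356,330),interpolation=2)]))
```

```text
[ 0.50554478 -0.34561321  0.11496076] [0.16167514 6.86878106 7.94131742] [ 1.06361155 -0.08255809 -0.01019216] 0.39011998657823066
```

View pics/c4.png

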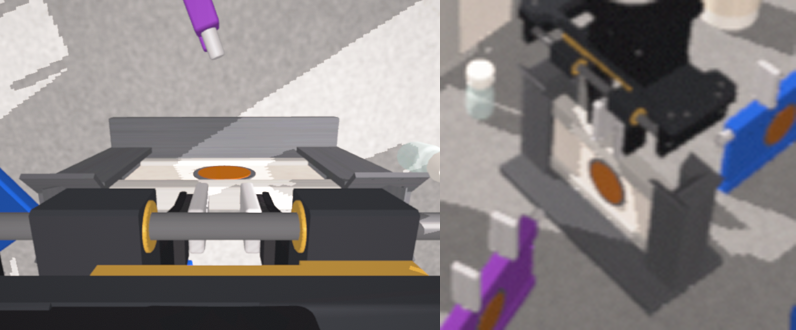

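Request:
play_rows(targets=[[1,0,0,0.005,0,0,0],[1,0,0,0.008,0,0,0],[1,0,0,0.01,0,0,0],[1,0,0,0.01,0,0,0],[1,0,0,0.01,0,0,0],[1,0,0,0,0,0,0]])

```text
time_s: 5.72
position: [0.5059, -0.3482, 0.1584]
tcp_rot: [[-1.0, 0.02, 0.002], [0.02, 1.0, -0.002], [-0.002, -0.002, -1.0]]
force: [0.1, -0.3, -2.4]
opening: 0.394
```

Request:
play_rows(targets=[[1,0,0,0.02,0,0,0],[1,0,0,0.025,0,0,0],[1,0,0,0.025,0,0,0],[1,0,0,0.025,0,0,0],[1,0,0,0.025,0,0,0],[1,0,0,0,0,0,0]])

```text
time_s: 6.48
position: [0.5062, -0.3484, 0.279]
tcp_rot: [[-1.0, 0.02, 0.004], [0.02, 1.0, -0.004], [-0.004, -0.003, -1.0]]
force: [0.2, -0.1, -2.0]
opening: 0.394
```

Run:
```python
from h import *
im,_=snap('wrist','w4');s=bot.read_state();print(s['position'],s['tcp_rot'].round(3),s['force'],s['opening'])
sd,_=snap('side','s4')
cv2.imwrite('pics/c5.png',np.hstack([cv2.resize(im,(440,330))[:,:],cv2.resize(sd[165:330,290:468],(356,330),interpolation=2)]))
```

```text
[ 0.5053138  -0.34756834  0.27721274] [[-1.     0.02   0.001]
 [ 0.02   1.    -0.001]
 [-0.001 -0.001 -1.   ]] [-0.90954111 -0.53364703 -3.42550885] 0.39126248860269497
```

View pics/c5.png

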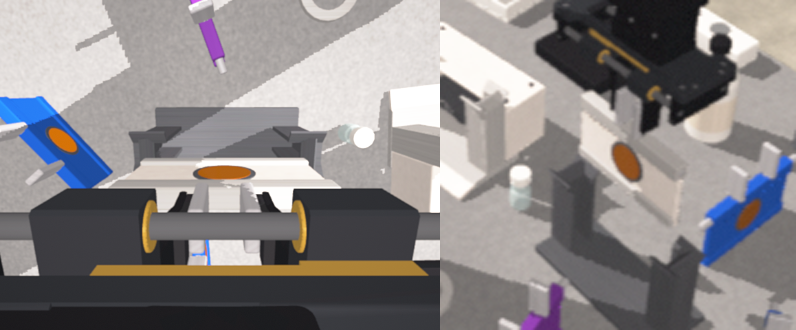

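Request:
play_rows(targets=[[1,0,0.02,0,0,0,0.011],[1,0,0.035,0,0,0,0.012],[1,0,0.04,0,0,0,0.012],[1,-0.001,0.04,0,0,0,0.012],[1,-0.001,0.04,0,0,0,0.012],[1,-0.001,0.04,0,0,0,0.012],[1,0,0.04,0,0,0,0.012],[1,0,0.04,0,0,0,0.012],[1,0,0.035,0,0,0,0.012],[1,0,0.021,0,0,0,0.011],[1,0,0,0,0,0,0],[1,0,0,0,0,0,0]])

```text
time_s: 8.07
position: [0.5016, 0.0036, 0.2765]
tcp_rot: [[-0.995, -0.098, -0.001], [-0.098, 0.995, -0.0], [0.001, -0.0, -1.0]]
force: [-0.2, 0.6, -2.7]
opening: 0.393
```

Run:
```python
from h import *
im,_=snap('wrist','w5');s=bot.read_state();print(s['position'],s['tcp_rot'].round(3),s['force'],s['opening'])
cv2.imwrite('pics/c6.png',cv2.resize(im[120:400,140:520],None,fx=2.1,fy=2.1,interpolation=2))
snap('side','s5');snap('top','t5')
```

```text
[0.50186992 0.00320973 0.27665968] [[-0.995 -0.098 -0.001]
 [-0.098  0.995 -0.   ]
 [ 0.001 -0.    -1.   ]] [ 0.51635311  1.27644356 -3.30505976] 0.3921925290975449
```

View pics/c6.png

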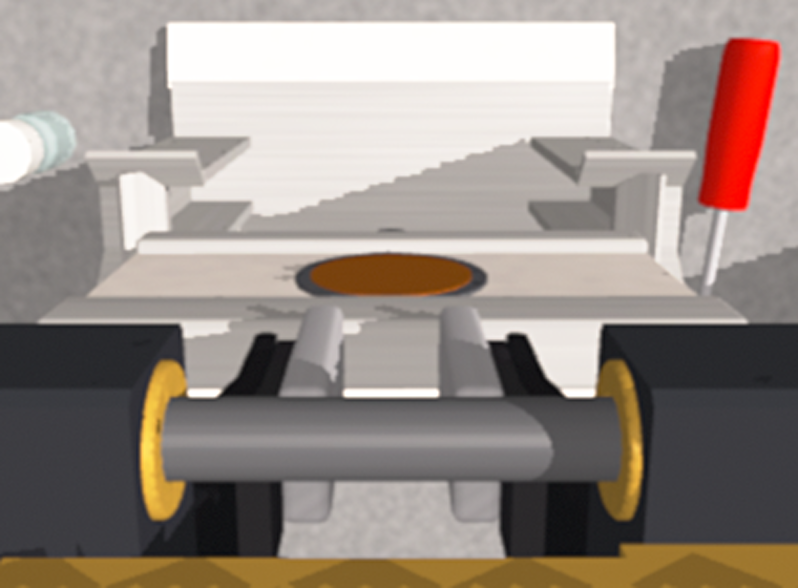

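Run:
```python
from h import *
c=cal('w5');f=lambda p:(140+p[0]/2.1,120+p[1]/2.1)
P=lambda p,z:atz(c,*f(p),z)
def rep(n,A,B,z):
  a=P(A,z);b=P(B,z);d=b-a;yw=np.arctan2(-d[0],d[1]);print(n,z,((a+b)/2).round(4),np.linalg.norm(d).round(4),np.degrees(yw).round(2))
for z in(.165,.172,.18):rep('door low front',(137,238),(648,238),z)
for z in(.255,.262,.27):rep('door top front',(40,321),(747,321),z)
for z in(.128,.133):rep('flare front',(87,155),(696,154),z)
for z in(0.01,):rep('slab front',(167,23),(615,23),z)
for z in(.098,.105):rep('throat front',(120,183),(660,181),z)
```

```text
door low front 0.165 [0.4982 0.0025 0.165 ] 0.1623 5.63
door low front 0.172 [0.4967 0.0023 0.172 ] 0.1582 5.63
door low front 0.18 [0.4949 0.0021 0.18  ] 0.1535 5.63
door top front 0.255 [0.4966 0.0024 0.255 ] 0.1548 5.63
door top front 0.262 [0.4943 0.0021 0.262 ] 0.1489 5.63
door top front 0.27 [0.4917 0.0018 0.27  ] 0.1422 5.63
flare front 0.128 [0.4766 0.     0.128 ] 0.2145 5.73
flare front 0.133 [ 0.4759 -0.      0.133 ] 0.211 5.73
slab front 0.01 [ 0.4303 -0.0046  0.01  ] 0.2098 5.63
throat front 0.098 [0.4911 0.0009 0.098 ] 0.21 5.85
throat front 0.105 [0.49   0.0008 0.105 ] 0.2057 5.85
```

Door and channels line up within 2 mm across and 0.5 mm along, with matching yaw. Lowering in stages.

Request:
play_rows(targets=[[1,-0.001,0,-0.01,0,0,0],[1,0,0,-0.015,0,0,0],[1,0,0,-0.015,0,0,0],[1,0,0,-0.015,0,0,0],[1,0,0,-0.015,0,0,0],[1,0,0,-0.01,0,0,0],[1,0,0,0,0,0,0]])

```text
time_s: 9.1
position: [0.5006, 0.0033, 0.1961]
tcp_rot: [[-0.995, -0.097, -0.002], [-0.097, 0.995, 0.0], [0.002, 0.001, -1.0]]
force: [0.4, 0.6, -3.0]
opening: 0.393
```

Request:
play_rows(targets=[[1,0,0,-0.01,0,0,0],[1,0,0,-0.01,0,0,0],[1,0,0,-0.01,0,0,0],[1,0,0,-0.01,0,0,0],[1,0,0,-0.01,0,0,0],[1,0,0,0,0,0,0]])

```text
time_s: 9.85
position: [0.5006, 0.0036, 0.1461]
tcp_rot: [[-0.995, -0.098, -0.002], [-0.098, 0.995, 0.001], [0.002, 0.001, -1.0]]
force: [0.0, -0.4, -3.2]
opening: 0.394
```

No contact, force only the weight. Going on slowly to the sill.

Request:
play_rows(targets=[[1,0,0,-0.008,0,0,0],[1,0,0,-0.008,0,0,0],[1,0,0,-0.006,0,0,0],[1,0,0,-0.004,0,0,0],[1,0,0,0,0,0,0]])

```text
time_s: 10.48
position: [0.5011, 0.0035, 0.1207]
tcp_rot: [[-0.995, -0.098, -0.001], [-0.098, 0.995, 0.0], [0.001, 0.0, -1.0]]
force: [-0.1, -0.7, -3.7]
opening: 0.394
```

Request:
play_rows(targets=[[1,0,0,-0.002,0,0,0],[1,0,0,-0.002,0,0,0],[1,0,0,-0.001,0,0,0],[1,0,0,0,0,0,0],[1,0,0,0,0,0,0]])

```text
time_s: 11.1
position: [0.5013, 0.0034, 0.1161]
tcp_rot: [[-0.995, -0.098, 0.0], [-0.098, 0.995, -0.0], [-0.0, -0.0, -1.0]]
force: [-0.7, 1.0, -3.4]
opening: 0.396
```

Request:
play_rows(targets=[[1,0,0,-0.001,0,0,0],[1,0,0,-0.001,0,0,0],[1,0,0,0,0,0,0],[1,0,0,0,0,0,0]])

```text
time_s: 11.6
position: [0.5016, 0.0034, 0.1148]
tcp_rot: [[-0.995, -0.098, 0.001], [-0.098, 0.995, -0.0], [-0.001, -0.0, -1.0]]
force: [0.5, 0.2, 5.8]
opening: 0.392
```

Request:
play_rows(targets=[[1,0,0,-0.001,0,0,0],[1,0,0,-0.001,0,0,0],[1,0,0,0,0,0,0],[1,0,0,0,0,0,0]])

```text
time_s: 12.1
position: [0.5021, 0.0034, 0.1147]
tcp_rot: [[-0.995, -0.098, 0.003], [-0.098, 0.995, -0.001], [-0.003, -0.001, -1.0]]
force: [-2.5, 1.9, 20.3]
opening: 0.389
```

Contact is at 0.1148, the same TCP height as in the stand, so the door is on the sill. I'll ease the press and let go.

Request:
play_rows(targets=[[1,0,0,0.002,0,0,0],[1,0,0,0,0,0,0],[0,0,0,0,0,0,0],[0,0,0,0,0,0,0],[0,0,0,0,0,0,0],[0,0,0,0,0,0,0],[0,0,0,0,0,0,0]])

```text
time_s: 12.98
position: [0.5014, 0.0034, 0.1139]
tcp_rot: [[-0.995, -0.097, 0.0], [-0.097, 0.995, 0.0], [-0.0, -0.0, -1.0]]
force: [0.5, 1.3, -1.6]
opening: 0.88
```

Run:
```python
from h import *
im,_=snap('wrist','w6');s=bot.read_state();print(s['position'],s['force'],s['opening'])
cv2.imwrite('pics/c7.png',cv2.resize(im[150:390,120:520],None,fx=2,fy=2,interpolation=2))
```

```text
[0.50118422 0.00346131 0.11371625] [-1.49735747 -0.29849336  0.43019725] 0.9177368673603703
```

View pics/c7.png

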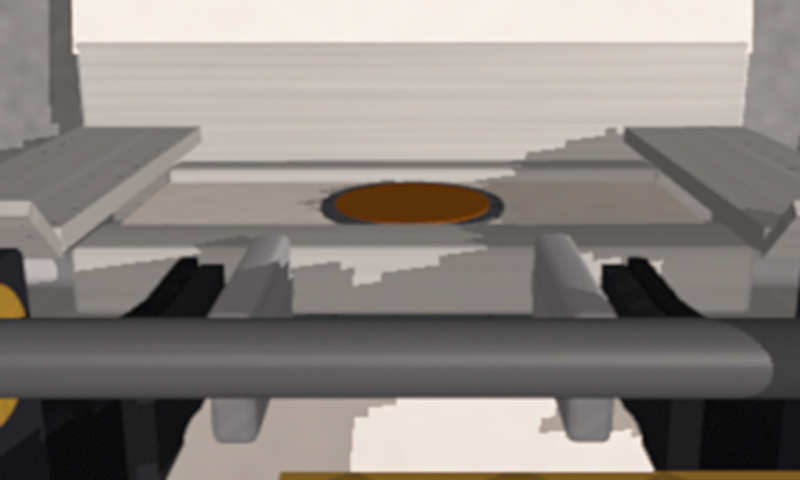

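The tabs are out and a pin shows at each end of the bar, at about (40,270) and (765,270). Backing off straight up.

Request:
play_rows(targets=[[0,0,0,0,0,0,0],[0,0,0,0,0,0,0],[0,0,0,0.01,0,0,0],[0,0,0,0.02,0,0,0],[0,0,0,0.03,0,0,0],[0,0,0,0.03,0,0,0],[0,0,0,0.03,0,0,0],[0,-0.005,0,0.02,0,0,0],[0,-0.005,0,0,0,0,0],[0,0,0,0,0,0,0]])

```text
time_s: 14.28
position: [0.4902, 0.0037, 0.2536]
tcp_rot: [[-0.995, -0.098, -0.001], [-0.098, 0.995, 0.0], [0.001, 0.0, -1.0]]
force: [0.2, -0.2, -0.5]
opening: 1.002
```

Run:
```python
from h import *
im,_=snap('wrist','w7');s=bot.read_state();print(s['position'],s['force'],s['opening'])
sd,_=snap('side','s7')
cv2.imwrite('pics/c8.png',np.vstack([cv2.resize(im[150:310,120:520],(800,320),interpolation=2),np.hstack([cv2.resize(sd[160:265,235:355],(320,280),interpolation=2),cv2.resize(sd,(480,280))])]))
```

```text
[0.49037195 0.00363413 0.25327163] [0.05130965 0.6889062  0.90550576] 1.001902234949763
```

View pics/c8.png

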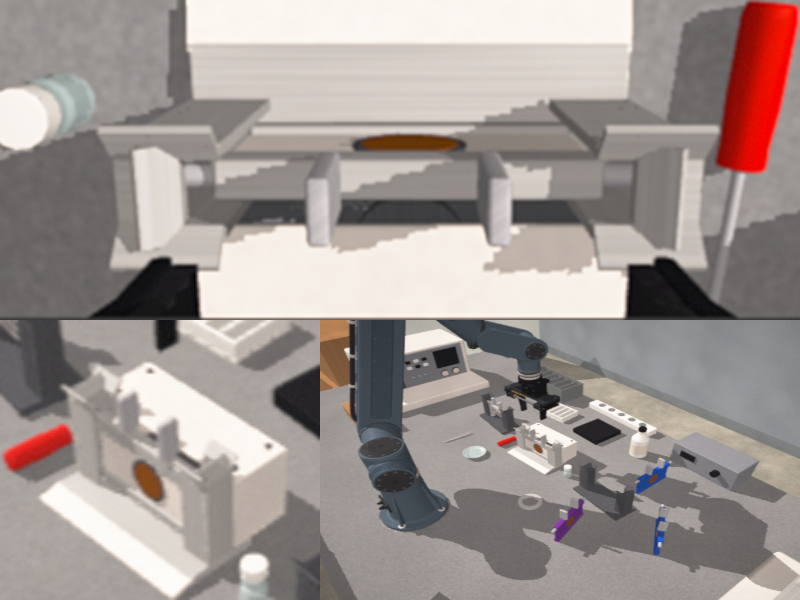

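The door stands upright in the channels, level, with both pins out and tabs free at about (318,210) and (497,210). The gripper is clear.

Run:
```python
from h import *
print(bot.hand_in())
```

```text
the job is handed in; nothing more can be done
None
```

The guard door is back in the chamber doorway, and the job was handed in at about 14.4 s, well under the 46 s limit. I pinched its two tabs in the right-hand stand, lifted it off, lowered it into the channels until it met the sill, let go and backed off straight up.

**On the sill:** contact came at a tool height of 0.115 m, the same as when I gripped the door in the stand. I pressed with about 20 N to be sure, then eased off before letting go.

**Pins and clearance:** the last pictures show the door upright and level, both pins out at the ends of the bar, both tabs free, and the gripper clear of it. The highest wrist force I read was about 20 N.

**Not checked:** I judged the pins to be under the lips from the pictures and the seating height; I did not pull on the door to test it. No check failed. The position estimates for door and channel differed by about 2 mm, within the 5 mm of play on each side.

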